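# Sort tape rolls and gift boxes into the counter pens

## Robot

A 7-joint arm with a two-finger parallel gripper is mounted at the origin on the work surface. World frame = base frame: x ahead of the robot, y to its left, z up, the work surface at z = 0. Lengths are in mm, angles in rad, forces in N, time in s.
With the tool pointing down it reaches from about 400 to 875 mm from the base axis. Payload 19.3 kg.
Tool frame: the origin (TCP) lies at the very end of the fingers, on their centre line; the grasp point (between the pads) lies 19 mm behind it (grip_point_offset is the z of the grasp point in the tool frame, in mm); z points along the fingers, y is the line along which they close (so a half turn about z gives the same grasp; the last joint's range is limited). The gripper opens to 85 mm and grips with 20 to 120 N. Pads are 22 mm wide; open, the fingers measure 114 mm over their backs; the gripper's body (76 mm by 85 mm) begins 54 mm behind the grasp point. The pads swing forward as they close: fully open they stand 13 mm farther back than shut.
Start: joints at [-1.272, 0.521, -0.036, 1.599, 0.021, 1.021, -0.113], TCP at [225.328, 582.959, 205.991] pointing down, gripper open.
Joint ranges: [-2.91, 2.91], [-0.3, 2.13], [-1.5, 1.42], [0.17, 2.43], [-1.26, 4.41], [0.16, 1.93], [-2.52, 2.52]. Speed limits (rad/s): [1.89, 1.89, 2.39, 2.39, 3.01, 3.01, 3.01].

## Interface

Orientations are given as a 3x3 rotation matrix whose columns are the frame's x, y, z axes.
In Python, from workcell import movep, movel, goto_joints, open_gripper, clamp, wait, inverse_kinematics, read_state, camera, PlanningError, finish_job, grip_point_offset gives the robot as it stands. Calls block until the motion is done:
- movep(position, orientation): joint-space move of the TCP to a pose.
- movel(position, frame=None, max_speed=150, guard=None): straight line of the TCP; frame=None keeps the orientation; max_speed is the mean speed in mm/s. With guard (N) it stops when the force on the tool has changed by that much, and returns True; else False.
- goto_joints(angles): joint-space move.
- open_gripper() and clamp(): open the fingers fully, or close them until they stop; the grip force is fixed at half the most.
- wait(seconds).
- inverse_kinematics(position, orientation): joint angles nearest the present ones, or None.
- read_state(): the state.
- camera(name): name is "scene" or "top"; returns a dict with "image" (384x512x3 uint8, blue, green, red), "range_z" (384x512 float32, mm along the optical axis (not along the pixel's ray), 0 where there is no reading), "fx", "fy", "cx", "cy" (pixels), "cam_to_world" (4x4, takes a point from camera to world coordinates). Camera axes: x right, y up, looking along -z (the intrinsics and any distortion apply to the point x, -y, -z); pixel columns grow to the right and rows downward; lengths in mm; the calibration is good to about 2 mm. A picture is of the moment at which its call begins.
A pose or a line that the arm cannot do raises PlanningError and nothing moves.
- finish_job(): hands the job in; it is judged then, once.
The state is a dict: "time": time; "qpos": joint angles; "qvel": joint speeds; "joint_efforts": joint torques, N m; "eef_pos": TCP position; "tool_rot": TCP orientation; "ft_force": force on the tool from outside, world axes, zero at the start; "torque": the same for the moment, N m; "finger_gap": finger opening in mm; "gripper_force": force on a finger pad.
Only numpy, scipy, OpenCV 4.12 (cv2) and the standard library are available. Lean on these libraries where they do the work, as an engineer would, in place of code of your own. Each camera call takes 0.05 s, during which the arm holds its last target. There are 200 camera calls.

## Task

Sort the stock on the packing-shop counter by sliding it along the counter top, never lifting it: both tape rolls go fully inside the pen whose yellow tile shows a ring, both open gift boxes fully inside the pen whose yellow tile shows a square. The pen on the robot's left has a red sliding gate: slide it open to get in, and when everything is sorted slide it fully shut again. Leave the stamp, tin, stapler, marker, cutter and pad where they are.

Things in the scene. Friction and masses are not known exactly. Their poses are not given: they have to be found in the camera images.
- roll_a: Orange parcel-tape roll lying flat: a ring 90 mm outer diameter, 45 mm high, its cardboard core open right through, 66 mm inner diameter, about 0.16 kg. Origin at the centre of its underside, z up. Colour does not matter, only that it is tape. Smooth (friction about 0.3). Closed fingers put down into the core can drag it any way.
- roll_b: Green parcel-tape roll lying flat: a ring 90 mm outer diameter, 45 mm high, its cardboard core open right through, 66 mm inner diameter, about 0.16 kg. Origin at the centre of its underside, z up. Colour does not matter, only that it is tape. Smooth (friction about 0.3). Closed fingers put down into the core can drag it any way.
- box_a: Brown cardboard lidless square gift box standing open side up, 80 x 80 mm and 45 mm high, walls and floor 4 mm thick (empty inside, 72 x 72 mm), about 0.1 kg. Origin at the centre of its underside, x and y along its sides. Its colour does not matter, only that it is a box. Smooth (friction about 0.3). Closed fingers put down into it can drag it by any wall.
- box_b: Blue lidless square gift box standing open side up, 80 x 80 mm and 45 mm high, walls and floor 4 mm thick (empty inside, 72 x 72 mm), about 0.1 kg. Origin at the centre of its underside, x and y along its sides. Its colour does not matter, only that it is a box. Smooth (friction about 0.3). Closed fingers put down into it can drag it by any wall.
- gated_pen: Left (+y) plywood pen fixed to the counter: three-sided fence, walls 40 mm high, 6 mm thick, no floor (grey patch inside; things slide in along the counter). Inside 130 mm along x, 230 mm along y: room for two items one behind the other. Origin at the centre of the inside, on the counter; axes as the world's. Its mouth, the full width, is the open side towards -y, 115 mm from the origin; the red gate runs just outside it.
- open_pen: Right (-y) plywood pen fixed to the counter: three-sided fence, walls 40 mm high, 6 mm thick, no floor (grey patch inside; things slide in along the counter). Inside 130 mm along x, 230 mm along y: room for two items one behind the other. Origin at the centre of the inside, on the counter; axes as the world's. Its mouth, the full width, is the open side towards +y, 115 mm from the origin; no gate.
- gate (a joint): Travel of the left pen's red gate in m: 0 fully shut (mouth covered), 0.135 fully open; opens towards +x. A panel 136 mm long, 6 mm thick, top 40 mm above the counter; shut, its middle is at the pen's origin in x, and its plane 127 mm to the -y side of that origin. Slides stiffly (about 1.2 N) and stays where left; starts shut or up to 40 mm ajar.
- gate_post (a point): Centre of the top of the upright steel post on the gate, 16 mm in diameter, standing from the gate's top edge at 40 mm to 70 mm above the counter, 45 mm on the -x side of the gate's middle; push this post along x to move the gate.
- tile_tape: Flat yellow tile 100 x 100 mm, 8 mm thick, fixed to the counter, with a black ring on it: it lies behind the pen meant for tape rolls (left pen if its y is positive, right pen if negative). Origin at the centre of its underside.
- tile_box: Flat yellow tile 100 x 100 mm, 8 mm thick, fixed to the counter, with a black square outline on it: it lies behind the pen meant for boxes (left pen if its y is positive, right pen if negative). Origin at the centre of its underside.
- stamp: A bystander, to be left where it is. Origin at the centre of its underside. Small turned wooden hand stamp standing upright, 32 mm in diameter, 55 mm high.
- tin: A bystander, to be left where it is. Origin at the centre of its underside. Round steel tin with red lid, 49 mm in diameter, 34 mm high.
- stapler: A bystander, to be left where it is. Origin at the centre of its underside. Red and black stapler lying along its x, 130 x 34 mm, 41 mm high.
- marker: A bystander, to be left where it is. Origin at the centre of its underside. White marker pen with blue cap lying along its x, 130 mm long with the cap to +x, 17 mm thick.
- cutter: A bystander, to be left where it is. Origin at the centre of its underside. Yellow closed cutter lying along its x, 140 x 24 mm, 14 mm high.
- pad: A bystander, to be left where it is. Origin at the centre of its underside. White receipt pad with a red band, 100 x 150 mm, 14 mm high, beside the left pen on the robot's side.
Mind the look-alikes: they are no part of the job. What is shaped like the box_a but pink is not meant.

How it is judged (in metres and radians):
At the end, for the whole second after the job is handed in: Both rolls in the ring-tile pen, both boxes in the square-tile pen, flat and at rest: each centre within 40 mm of the pen's origin in x and 75 mm (rolls) or 80 mm (boxes) in y, so nothing sticks out of the mouth over 5 mm; the gate within 8 mm of fully shut (((world y of tile_tape above 0 m and x of roll_a in the frame of gated_pen between -0.04 and 0.04 m and y of roll_a in the frame of gated_pen between -0.075 and 0.075 m and x of roll_b in the frame of gated_pen between -0.04 and 0.04 m and y of roll_b in the frame of gated_pen between -0.075 and 0.075 m and x of box_a in the frame of open_pen between -0.04 and 0.04 m and y of box_a in the frame of open_pen between -0.08 and 0.08 m and x of box_b in the frame of open_pen between -0.04 and 0.04 m and y of box_b in the frame of open_pen between -0.08 and 0.08 m) or (world y of tile_tape below 0 m and x of roll_a in the frame of open_pen between -0.04 and 0.04 m and y of roll_a in the frame of open_pen between -0.075 and 0.075 m and x of roll_b in the frame of open_pen between -0.04 and 0.04 m and y of roll_b in the frame of open_pen between -0.075 and 0.075 m and x of box_a in the frame of gated_pen between -0.04 and 0.04 m and y of box_a in the frame of gated_pen between -0.08 and 0.08 m and x of box_b in the frame of gated_pen between -0.04 and 0.04 m and y of box_b in the frame of gated_pen between -0.08 and 0.08 m)) and value of joint gate below 0.008 m and angle between each of roll_a, roll_b, box_a, box_b's own z axis and vertical below 0.1 rad and linear speed of each of roll_a, roll_b, box_a, box_b below 0.02 m/s); the robot touches nothing.
It fails at once if a roll or box is lifted: its underside's centre rises more than 20 mm (height (world z) of any of roll_a, roll_b, box_a, box_b above 0.02 m).
It fails at once if the stamp, tin, stapler, marker, cutter or pad is moved more than 30 mm (distance of any of stamp, tin, stapler, marker, cutter, pad from where it was at the start of the episode above 0.03 m).
It also fails if it takes over 72 s, if anything falls off the work surface, if the arm or the gripper's body presses on something with over 40 N, if the wrist force passes 120 N, or if a joint passes its speed limit or range.

## Working session

There is one attempt and no reset: what is moved stays moved. The work goes in short steps, each a Python script; the robot and the scene stay as the last script left them, time stands still between calls to the robot, and variables do not carry over. Pictures are saved under pics/ and viewed, at most 10 in all, crops included, and the job is handed in when it is done.

```bash
mkdir -p pics; ls
python3 - <<'E'
from workcell import *
import cv2,numpy as np
for n in ("top","scene"):
    c=camera(n); cv2.imwrite(f"pics/{n}0.png",c["image"]); np.savez(f"{n}0.npz",**c)
    print(n,c["fx"],c["fy"],c["cx"],c["cy"],np.round(c["cam_to_world"],3).tolist(),c.keys())
s=read_state();print(s["time"],np.round(s["tool_rot"],2).tolist(),grip_point_offset)
E
```

```text
pics
top 359.66159636770107 359.66159636770107 258.11620929147665 193.16708146878975 [[0.008, 0.999, -0.041, 510.8], [-1.0, 0.008, -0.01, -14.304], [-0.009, 0.041, 0.999, 1558.746], [0.0, 0.0, 0.0, 1.0]] dict_keys(['image', 'range_z', 'fx', 'fy', 'cx', 'cy', 'cam_to_world'])
scene 397.2656876008531 397.2656876008531 255.44946037282324 195.30071902327947 [[-0.133, -0.608, 0.783, 1645.423], [0.991, -0.099, 0.091, 115.247], [0.022, 0.788, 0.616, 894.675], [0.0, 0.0, 0.0, 1.0]] dict_keys(['image', 'range_z', 'fx', 'fy', 'cx', 'cy', 'cam_to_world'])
0.1 [[-0.93, 0.36, -0.0], [0.36, 0.93, -0.0], [-0.0, -0.0, -1.0]] -18.700000000000003
```

View pics/top0.png

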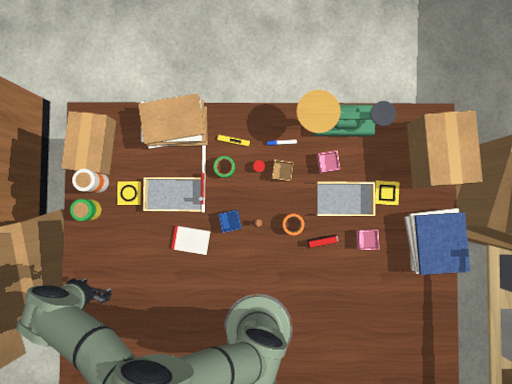

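View pics/scene0.png

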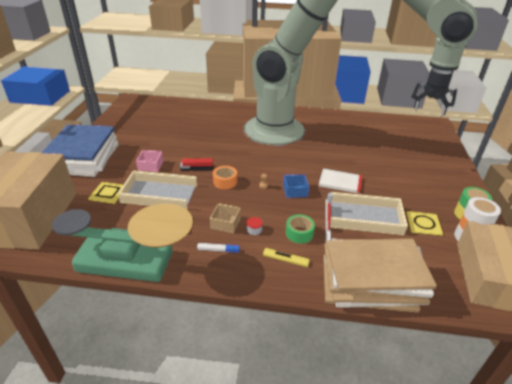

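The top view shows the ring tile on the left at (128,193), so rolls go in the gated pen, and the square tile on the right at (387,193), so boxes go in the open pen. The green roll is at (224,167), orange roll (293,224), brown box (283,170), blue box (230,221). The bystanders are the tin (259,166), stamp (258,223), stapler (322,241) and pad (190,240). The gate is a little ajar at x≈204.

```bash
cat > h.py <<'E'
import numpy as np,cv2
from workcell import *
def pts(c):
    h,w=c["range_z"].shape; v,u=np.mgrid[:h,:w]; z=c["range_z"]
    P=np.stack([(u-c["cx"])/c["fx"]*z,-(v-c["cy"])/c["fy"]*z,-z,np.ones_like(z)],-1)
    return (P@np.asarray(c["cam_to_world"]).T)[...,:3]
def ray(c,u,v,h):
    T=np.asarray(c["cam_to_world"]); d=T[:3,:3]@[(u-c["cx"])/c["fx"],-(v-c["cy"])/c["fy"],-1]
    return T[:3,3]+d*(h-T[2,3])/d[2]
# name: hue range, sat min, val min, rough pixel, half window, top height
OBJ=dict(roll_a=(5,17,120,100,293,224,20,45),roll_b=(40,80,80,40,224,167,20,45),box_b=(100,125,100,30,230,221,20,45),
 tin=(0,8,120,60,259,166,12,34),stapler=(0,8,120,60,322,241,25,41))
def find(c,names=OBJ,win=None):
    hsv=cv2.cvtColor(c["image"],cv2.COLOR_BGR2HSV);out={}
    for n in names:
        a,b,s,v,u0,v0,w,top=OBJ[n]
        m=cv2.inRange(hsv,(a,s,v),(b,255,255)); k=np.zeros_like(m); k[v0-w:v0+w,u0-w:u0+w]=255; m&=k
        cs=cv2.findContours(m,cv2.RETR_EXTERNAL,cv2.CHAIN_APPROX_NONE)[0]
        if not cs: continue
        q=max(cs,key=cv2.contourArea); (u,vv),sz,an=cv2.minAreaRect(q)
        out[n]=(np.round(ray(c,u,vv,top)[:2],1).tolist(),np.round(sz,1).tolist(),round(an,1))
    return out
E
python3 - <<'E'
from h import *
c=dict(np.load("top0.npz")); P=pts(c)
for n,r in find(c).items(): print(n,r)
# height components 
z=P[...,2]; print("table z",np.median(z[255:275,150:300]))
roi=np.zeros(z.shape,bool); roi[130:260,110:420]=1
m=((z>7)&roi).astype(np.uint8)
n,l,st,ce=cv2.connectedComponentsWithStats(m)
for i in range(1,n):
    if st[i,4]<8: continue
    k=l==i; X=P[k]; lo=np.percentile(X,2,0);hi=np.percentile(X,98,0)
    print(st[i].tolist(),"min",lo.round(),"max",hi.round(),"mid",((lo+hi)/2).round(), "rect",np.round(cv2.minAreaRect(X[:,:2].astype(np.float32))[2]))
cv2.imwrite("pics/crop.png",cv2.resize(c["image"][125:260,105:305],(800,540),interpolation=cv2.INTER_CUBIC))
E
```

```text
roll_a ([446.9, -144.7], [39.0, 39.0], 90.0)
roll_b ([685.0, 145.7], [21.0, 22.0], 90.0)
box_b ([455.8, 120.3], [19.3, 19.6], 77.0)
tin ([690.5, -1.1], [12.0, 12.7], 45.0)
stapler ([372.0, -270.3], [7.2, 29.1], 79.7)
table z 1.041332901433293
[110, 130, 5, 37, 107] min [692. 628.   8.] max [841. 645.  51.] mid [767. 637.  29.] rect 63.0
[141, 130, 69, 20, 1105] min [769. 223.  13.] max [827. 480. 115.] mid [798. 352.  64.] rect 62.0
[309, 130, 66, 9, 432] min [ 807. -482.   11.] max [ 843. -212.  177.] mid [ 825. -347.   94.] rect 34.0
[407, 130, 13, 61, 557] min [ 603. -665.    8.] max [ 842. -644.  112.] mid [ 723. -654.   60.] rect 28.0
[217, 135, 33, 12, 185] min [780.  42.   8.] max [822. 176.  24.] mid [801. 109.  16.] rect 33.0
[267, 140, 31, 6, 121] min [ 784. -160.    8.] max [805. -38.  26.] mid [794. -99.  17.] rect 61.0
[318, 151, 23, 22, 249] min [ 667. -339.    7.] max [ 751. -254.   52.] mid [ 709. -297.   29.] rect 27.0
[213, 156, 23, 23, 223] min [642. 102.   8.] max [726. 188.  53.] mid [684. 145.  30.] rect 25.0
[253, 160, 13, 13, 111] min [666. -24.   8.] max [711
[... 645 characters left out ...]
 23, 24, 193] min [413.  73.   7.] max [498. 163.  52.] mid [455. 118.  30.] rect 17.0
[283, 213, 23, 23, 199] min [ 403. -189.    8.] max [ 487. -105.   53.] mid [ 445. -147.   30.] rect 81.0
[405, 213, 15, 47, 541] min [ 308. -656.   20.] max [ 491. -621.   93.] mid [ 400. -639.   57.] rect 72.0
[255, 220, 8, 7, 43] min [434. -13.   9.] max [459.  13.  63.] mid [446.  -0.  36.] rect 1.0
[172, 226, 39, 29, 809] min [321. 214.   8.] max [423. 361.  21.] mid [372. 288.  14.] rect 12.0
[356, 229, 24, 22, 299] min [ 343. -504.    7.] max [ 423. -421.   52.] mid [ 383. -463.   30.] rect 80.0
[308, 231, 31, 17, 256] min [ 353. -336.    8.] max [ 402. -215.   48.] mid [ 377. -275.   28.] rect 19.0
```

View pics/crop.png

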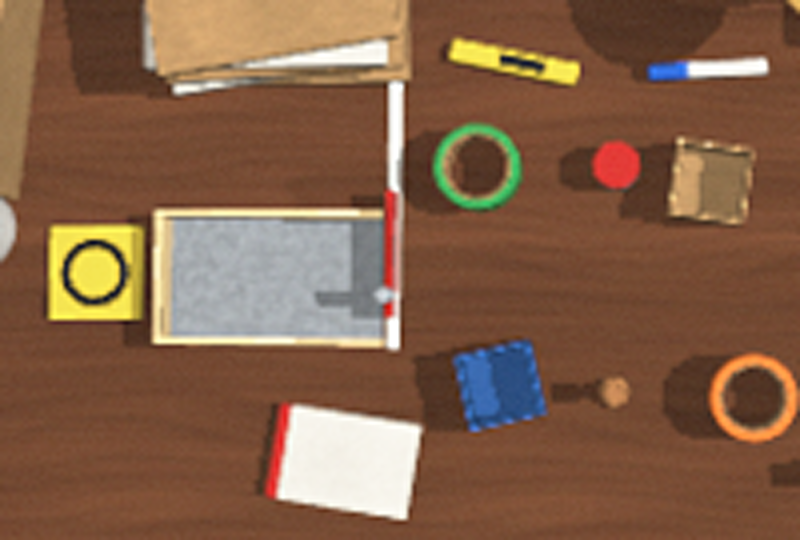

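The crop shows the gate about 20 mm ajar with the post at crop (384,294), so full-frame pixel (201,198.5). Next I'll measure the pens, post and brown box.

Run:
```python
from h import *
c=dict(np.load("top0.npz")); 
hsv=cv2.cvtColor(c["image"],cv2.COLOR_BGR2HSV)
m=cv2.inRange(hsv,(0,0,60),(179,50,200))
for nm,(a,b,d,e) in dict(left=(140,205,174,214),right=(312,378,176,220)).items():
    k=np.zeros_like(m);k[d:e,a:b]=255; q=max(cv2.findContours(m&k,cv2.RETR_EXTERNAL,cv2.CHAIN_APPROX_NONE)[0],key=cv2.contourArea)
    x,y,w,h=cv2.boundingRect(q); A=ray(c,x-.5,y-.5,0);B=ray(c,x+w-.5,y+h-.5,0); print(nm,(x,y,w,h),A.round(),B.round(),((A+B)/2).round())
print("post",ray(c,201,198.3,70).round(1))
print("red gate ends",ray(c,202.5,172.5,40).round(1),ray(c,202.5,204,40).round(1))
print("box_a",[ray(c,u,v,45).round(1).tolist() for u,v in ((275,160.2),(293,162.5),(291,180.5),(272.5,179))])
s=hsv[183:200,375:400]; y=cv2.inRange(hsv,(22,120,120),(34,255,255)); k=np.zeros_like(y);k[175:212,372:405]=255
print("tileR",[ray(c,*p,8).round() for p in [cv2.minAreaRect(cv2.findNonZero(y&k))[0]]])
```

```text
left (148, 179, 55, 31) [635. 484.   0.] [502. 242.   0.] [569. 363.   0.]
right (317, 184, 54, 30) [ 619. -252.    0.] [ 491. -485.    0.] [ 555. -368.    0.]
post [549.1 237.   70. ]
red gate ends [659.4 237.3  40. ] [525.8 235.3  40. ]
box_a [[713.2, -69.7, 45.0], [703.9, -145.8, 45.0], [627.7, -137.6, 45.0], [633.4, -59.7, 45.0]]
tileR [array([ 582., -552.,    8.])]
```

```bash
cat >> h.py <<'E'
R=np.array([[-1.,0,0],[0,1,0],[0,0,-1]])
def over(x,y,z=140): movep([x,y,z],R)
def st(t=""):
    s=read_state(); print(t,"t",round(s["time"],1),np.round(s["eef_pos"]).tolist(),"F",np.round(s["ft_force"],1).tolist())
def snap(n):
    c=camera("top"); cv2.imwrite(f"pics/{n}.png",c["image"]); np.savez(f"{n}.npz",**c); return c
E
python3 - <<'E'
from h import *
clamp(); print(read_state()["finger_gap"])
over(505,236); movel([505,236,52],max_speed=200)
st("down"); print(movel([648,236,52],max_speed=150,guard=12)); st("gate")
movel([635,236,52]); movel([635,236,140],max_speed=250)
over(685,146); print(movel([685,146,14],max_speed=150,guard=15)); st("in roll_b")
c=snap("a")
E
```

```text
0.06189341898817629
down t 3.1 [505.0, 237.0, 53.0] F [-0.7, 0.0, 0.3]
False
gate t 4.2 [647.0, 236.0, 52.0] F [-0.7, 0.6, 0.2]
False
in roll_b t 6.4 [686.0, 146.0, 15.0] F [0.2, 0.8, 0.4]
```

View pics/a.png

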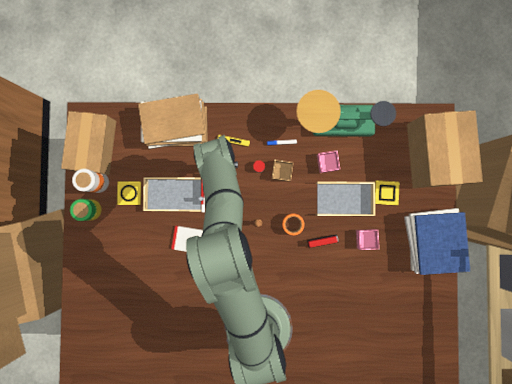

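The arm covers the roll and most of the gate, but red is still visible at about (202,185). I'll check whether the gate moved, using the scene view.

Run:
```python
from h import *
c=camera("scene"); A=c["image"][165:265,260:450]; B=np.load("a.npz")["image"][130:220,140:240]
A=cv2.resize(A,(760,400),interpolation=cv2.INTER_CUBIC);cv2.imwrite("pics/b.png",A)
```

```text
(no output)
```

View pics/b.png

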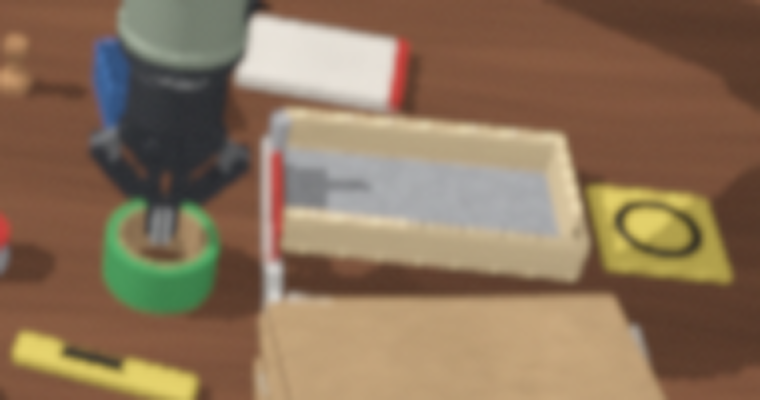

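Run:
```python
from h import *
c=camera("scene")
f=lambda X,Y:(260+X/4,165+Y/4)
for t,X,Y,h in (("posttop",280,112,70),("red lo",275,150,40),("red hi",270,262,40),("rail hi",272,300,5)): print(t,ray(c,*f(X,Y),h).round())
t=dict(np.load("a.npz"));P=pts(t)
hsv=cv2.cvtColor(t["image"],cv2.COLOR_BGR2HSV)
r=cv2.inRange(hsv,(0,130,60),(8,255,255))|cv2.inRange(hsv,(172,130,60),(179,255,255))
ys,xs=np.nonzero(r[140:220,195:210]); print(ys.min()+140,ys.max()+140,xs.min()+195,xs.max()+195)
print(ray(t,202.5,ys.min()+140,40),ray(t,202.5,ys.max()+140,40))
t0=dict(np.load("top0.npz"));print(pts(t0)[196:202,198:207,2].round());print(P[196:202,198:207,2].round())
cv2.imwrite("pics/c.png",cv2.resize(np.hstack([t0["image"][140:215,180:220],t["image"][140:215,180:220]]),(640,600),interpolation=cv2.INTER_NEAREST))
```

```text
posttop [543. 243.  70.]
red lo [558. 243.  40.]
red hi [701. 237.  40.]
rail hi [707. 243.   5.]
163 203 195 203
[699.84516314 237.84127242  40.        ] [530.00852158 235.40671416  40.        ]
[[ 5. -2.  0.  1. 40. 29. -1. -2.  1.]
 [ 1. -6. 73. 72. 63. 24.  6. -1.  3.]
 [ 4. 70. 77. 70. 69. 58.  4. -3. -5.]
 [-0. 70. 73. 71. 71. 59.  6.  2. -1.]
 [ 1.  2. 74. 72. 62. 42. 10.  4.  4.]
 [ 8.  1.  5.  7. 36. 24. 10. -3.  0.]]
[[ 1.000e+00  3.000e+00  8.000e+00 -4.000e+00  3.700e+01  2.500e+01
   6.000e+00  5.380e+02  5.510e+02]
 [ 3.000e+00  5.000e+00  8.000e+01  7.500e+01  6.000e+01  1.559e+03
   2.000e+00  5.400e+02  5.500e+02]
 [ 4.000e+00  7.300e+01  6.900e+01  6.700e+01  7.200e+01  5.200e+01
   9.000e+00  5.400e+02  5.530e+02]
 [-1.000e+00  7.000e+01  7.100e+01  6.600e+01  7.000e+01  5.700e+01
   3.000e+00  5.400e+02  5.530e+02]
 [-1.000e+00  7.000e+00  6.700e+01  6.900e+01  6.100e+01  4.700e+01
  -1.000e+00  5.380e+02  5.550e+02]
 [ 1.200e+01  3.000e+00 -4.000e+00  5.000e+00  4.300e+01  2.600e+01
  -1.000e+00  5.350e+02  5.640e+02]]
```

View pics/c.png

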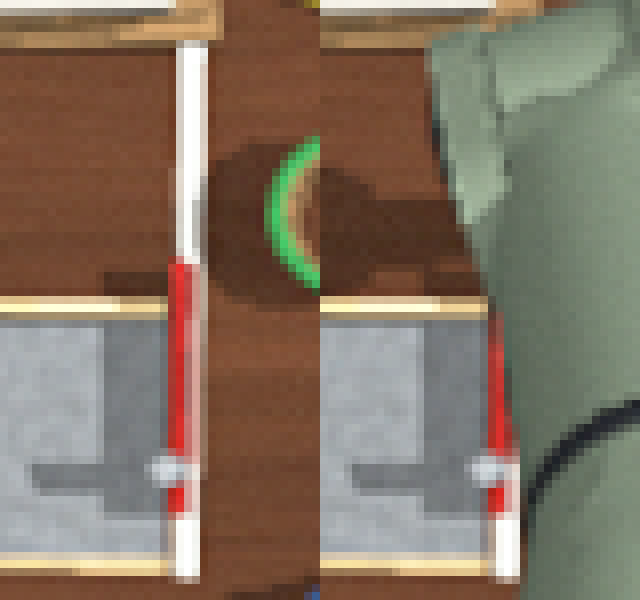

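The gate has not moved: the post is still at (201,199). I'll retry the push while watching forces and images.

Run:
```python
from h import *
c=camera("scene"); print("tip",ray(c,300,225.5,15).round())
movel([686,146,140],max_speed=300)
over(505,238); movel([505,238,47],max_speed=200); st("down")
s=camera("scene")
for x in (520,530,545,560):
    g=movel([x,238,47],max_speed=80,guard=12); st(str(g))
t=snap("d"); s2=camera("scene")
f=lambda i:cv2.resize(i["image"][150:250,290:400],(400,364),interpolation=cv2.INTER_CUBIC)
cv2.imwrite("pics/d.png",np.hstack([f(s),f(s2)]))
```

```text
tip [663. 151.  15.]
down t 8.7 [506.0, 238.0, 47.0] F [-0.3, -0.0, -0.4]
False t 9.0 [520.0, 238.0, 48.0] F [-0.2, -0.1, -0.9]
False t 9.3 [530.0, 238.0, 47.0] F [0.2, 0.6, 0.3]
False t 9.7 [545.0, 238.0, 47.0] F [-0.1, -0.0, -0.1]
False t 10.0 [560.0, 238.0, 47.0] F [0.1, -1.0, 0.8]
```

View pics/d.png

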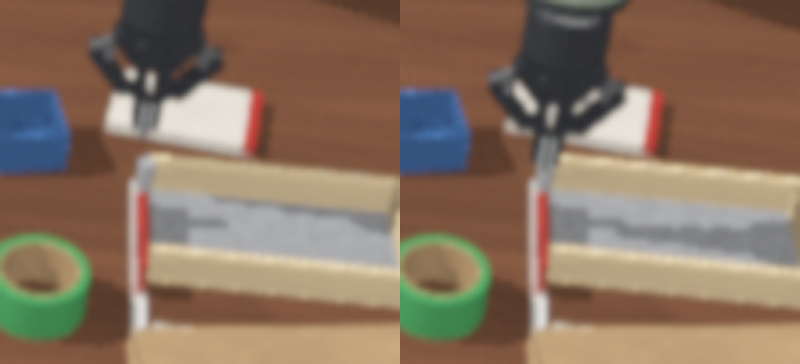

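The two scene crops show the finger tip now over the post's place at about (545,190). The red span looks slightly different between them, so I'll measure it numerically.

```bash
cat >> h.py <<'E'
def redspan():
    """x extent of the red gate's top edge as seen by the scene camera"""
    c=camera("scene"); hsv=cv2.cvtColor(c["image"],cv2.COLOR_BGR2HSV)
    r=cv2.inRange(hsv,(0,130,60),(8,255,255))|cv2.inRange(hsv,(172,130,60),(179,255,255))
    P=pts(c); k=(r>0)&(abs(P[...,1]-238)<15)&(P[...,2]>10); return np.percentile(P[k],[2,50,98],axis=0).round().tolist() if k.any() else None
E
python3 - <<'E'
from h import *
print(redspan())
for x in (575,590,605,620,646):
    g=movel([x,238,47],max_speed=100,guard=12); st(str(g)); print(redspan())
c=camera("scene"); P=pts(c)
T=np.asarray(c["cam_to_world"])
def proj(p):
    q=T[:3,:3].T@(np.array(p)-T[:3,3]); return (c["cx"]+c["fx"]*q[0]/-q[2], c["cy"]-c["fy"]*q[1]/-q[2])
print("tip px expected",proj([646,238,47]),"post shut-ish",proj([549,237,70]),"open",proj([660,237,70]))
u,v=map(int,proj([646,238,52])); print(P[v-8:v+9:2,u-6:u+7:3].round().tolist())
cv2.imwrite("pics/e.png",cv2.resize(c["image"][150:260,270:400],(780,600),interpolation=cv2.INTER_CUBIC))
E
```

```text
[[568.0, 240.0, 28.0], [616.0, 243.0, 39.0], [665.0, 246.0, 43.0]]
False t 10.4 [575.0, 238.0, 47.0] F [0.0, 0.4, 1.0]
[[569.0, 241.0, 25.0], [616.0, 243.0, 39.0], [662.0, 247.0, 43.0]]
False t 10.8 [590.0, 238.0, 47.0] F [0.5, 0.1, 0.3]
[[568.0, 240.0, 27.0], [619.0, 243.0, 40.0], [665.0, 247.0, 43.0]]
False t 11.2 [605.0, 238.0, 47.0] F [-0.3, 1.0, 0.4]
[[578.0, 240.0, 24.0], [620.0, 243.0, 38.0], [663.0, 247.0, 44.0]]
False t 11.5 [620.0, 238.0, 47.0] F [-0.6, 0.7, -0.5]
[[592.0, 240.0, 23.0], [625.0, 243.0, 39.0], [663.0, 247.0, 44.0]]
False t 12.0 [645.0, 238.0, 47.0] F [-0.8, -0.3, 0.1]
[[618.0, 240.0, 26.0], [639.0, 243.0, 39.0], [666.0, 246.0, 43.0]]
tip px expected (np.float64(327.8426941739259), np.float64(217.50753513136746)) post shut-ish (np.float64(328.16701541390756), np.float64(193.85892789815034)) open (np.float64(328.5373054262193), np.float64(214.90480745243772))
[[[544.0, 225.0, 1.0], [542.0, 235.0, 1.0], [653.0, 232.0, 92.0], [655.0, 241.0, 95.0], [648.0, 252.0, 91.0]], [[556.0, 225.0, 2.0], [551.0, 235.0, -1.0], [651.0, 234.0, 83.0], [655.0, 243.0, 87.0], [651.0, 252.0, 85.0]], [[561.0, 225.0, -2.0], [561.0, 235.0, -1.0], [655.0, 234.0, 78.0], [658.0, 243.0, 81.0], [559.0, 266.0, 1.0]], [[573.0, 225.0, -2.0], [571.0, 235.0, -2.0], [610.0, 241.0, 32.0], [572.0, 256.0, 1.0], [572.0, 266.0, 3.0]], [[583.0, 225.0, -2.0], [585.0, 235.0, 0.0], [626.0, 240.0, 37.0], [582.0, 256.0, 1.0], [582.0, 266.0, 2.0]], [[599.0, 225.0, 2.0], [596.0, 235.0, 1.0], [629.0, 241.0, 31.0], [636.0, 250.0, 38.0], [641.0, 259.0, 43.0]], [[610.0, 225.0, 3.0], [605.0, 235.0, 0.0], [641.0, 241.0, 32.0], [640.0, 250.0, 32.0], [640.0, 260.0, 34.0]], [[618.0, 225.0, 1.0], [616.0, 235.0, 1.0], [649.0, 241.0, 31.0], [640.0, 251.0, 24.0], [640.0, 261.0, 25.0]], [[631.0, 225.0, 3.0], [630.0, 234.0, 4.0], [658.0, 241.0, 30.0], [641.0, 253.0, 16.0], [639.0, 262.0, 16.0]]]
```

View pics/e.png

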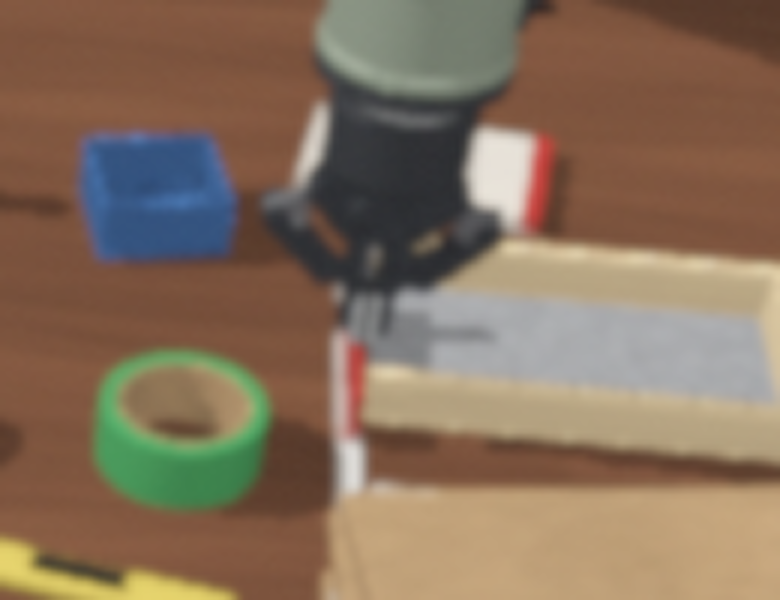

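The scene depth shows the real fingertip at z≈70–75 while the reported TCP is at 47. The fingers end about 20–25 mm higher than reported, so the push passed over the post. I'll touch the counter inside roll_b's core with a guarded move to measure this offset.

Run:
```python
from h import *
movel([645,238,140],max_speed=300)
over(685,146,60); movel([685,146,6],max_speed=200)
for z in (-8,-20,-35):
    try: g=movel([685,146,z],max_speed=30,guard=8)
    except PlanningError as e: print("plan",z,e); break
    st(str(g))
    if g: break
movel([685,146,read_state()["eef_pos"][2]+6],max_speed=60); st()
```

```text
False t 14.1 [685.0, 146.0, -8.0] F [0.0, -0.3, 0.4]
False t 14.7 [685.0, 146.0, -20.0] F [-1.0, 0.1, -0.4]
True t 15.0 [685.0, 146.0, -25.0] F [-4.1, -0.4, 13.5]
 t 15.3 [685.0, 146.0, -19.0] F [-0.3, 0.6, -0.6]
```

The tip touches at a reported z of −25, so I'll command z = true height − 25.

```bash
cat >> h.py <<'E'
OFF=-25
def ml(x,y,z,v=180,guard=None): return movel([x,y,z+OFF],max_speed=v,guard=guard)
E
python3 - <<'E'
from h import *
ml(685,146,100,300)
over(510,237,80); ml(510,237,52)
print(ml(646,237,52,150,12)); st("gate"); 
ml(634,237,52); ml(634,237,100,300); print(redspan())
over(685,146,90); print(ml(685,146,12,150,12)); st("roll_b")
E
```

```text
True
gate t 17.8 [639.0, 237.0, 27.0] F [-6.3, -0.9, 5.5]
[[678.0, 241.0, 24.0], [708.0, 242.0, 40.0], [736.0, 245.0, 43.0]]
False
roll_b t 19.8 [686.0, 146.0, -12.0] F [0.5, -0.4, 0.3]
```

Run:
```python
from h import *
print(ml(572,150,12,180,25)); print(ml(570,442,12,180,25)); st("roll_b in")
ml(570,432,12); ml(570,432,100,300)
over(446,-146,90); print(ml(446,-146,12,180,12)); st("roll_a")
c=snap("f"); OBJ["roll_b"]=(40,80,80,40,165,195,25,45); print(find(c,["roll_b"]), redspan())
```

```text
False
False
roll_b in t 22.3 [570.0, 441.0, -13.0] F [1.0, -0.4, -0.3]
False
roll_a t 25.8 [446.0, -146.0, -12.0] F [-1.0, -0.0, 0.2]
{'roll_b': ([570.7, 417.1], [20.0, 23.0], 90.0)} [[675.0, 241.0, 37.0], [708.0, 243.0, 41.0], [739.0, 246.0, 43.0]]
```

Run:
```python
from h import *
print(ml(562,-130,12,180,25)); print(ml(570,338,12,200,25)); st("roll_a in")
ml(570,328,12); ml(570,328,100,300)
c=snap("g")
over(697,237,90); ml(697,237,52); print(ml(530,237,52,150,12)); st("gate shut")
ml(556,237,52); ml(556,237,100,300)
over(456,119,90); print(ml(456,119,16,180,12)); st("box_b")
c=snap("i"); OBJ["roll_b"]=(40,80,80,40,165,195,25,45); OBJ["roll_a"]=(5,17,150,130,185,195,22,45); print(find(c,["roll_b","roll_a","tin","stapler"]), redspan())
```

```text
False
False
roll_a in t 29.2 [570.0, 337.0, -13.0] F [-0.7, -0.2, -0.4]
True
gate shut t 32.1 [542.0, 237.0, 28.0] F [9.1, 0.5, -0.2]
False
box_b t 34.0 [456.0, 119.0, -9.0] F [0.6, -0.8, -0.1]
{'roll_b': ([570.7, 417.1], [20.0, 23.0], 90.0), 'roll_a': ([567.3, 313.3], [20.0, 22.0], 90.0), 'tin': ([690.5, -1.1], [12.0, 12.7], 45.0), 'stapler': ([372.4, -270.2], [7.1, 29.0], 78.7)} [[538.0, 240.0, 30.0], [601.0, 243.0, 38.0], [638.0, 247.0, 44.0]]
```

Run:
```python
from h import *
print(ml(568,115,16,180,25)); print(ml(556,0,16,180,25)); print(ml(555,-453,16,200,25)); st("box_b in")
ml(555,-442,16); ml(555,-442,100,300)
over(669,-103,90); print(ml(669,-103,16,180,12)); st("box_a")
c=snap("j"); OBJ["box_b"]=(100,125,100,30,360,199,22,45); print(find(c,["box_b","tin","stapler"]))
```

```text
False
False
False
box_b in t 38.1 [555.0, -452.0, -9.0] F [1.1, -0.2, -0.2]
False
box_a t 40.9 [670.0, -104.0, -8.0] F [0.8, -0.7, 1.2]
{'box_b': ([548.5, -427.6], [21.2, 19.1], 15.9), 'tin': ([691.1, -0.9], [12.5, 12.1], 26.6), 'stapler': ([373.3, -272.5], [7.3, 27.8], 78.7)}
```

Run:
```python
from h import *
print(ml(542,-112,16,180,25)); print(ml(556,-180,16,180,25)); print(ml(556,-341,16,180,25)); st("box_a in")
ml(556,-329,16); ml(556,-329,100,300)
over(560,0,250); st()
c=snap("k"); s=camera("scene"); P=pts(c); A=cv2.resize(c["image"][130:260,120:410],(800,359),interpolation=cv2.INTER_CUBIC)
f=cv2.resize(s["image"][150:270,80:430],(700,240),interpolation=cv2.INTER_CUBIC)
f=cv2.copyMakeBorder(f,0,0,0,100,cv2.BORDER_CONSTANT); cv2.imwrite("pics/k.png",np.vstack([A,f]))
OBJ["box_b"]=(100,125,100,30,360,199,22,45); print(find(c,["box_b","stapler"]),redspan())
Q=pts(s); k=(Q[...,2]>41)&(Q[...,2]<48)&(abs(Q[...,0]-555)<62)&(abs(Q[...,1]+325)<60); print(np.percentile(Q[k],[3,97],axis=0).round())
```

```text
False
False
False
box_a in t 43.3 [556.0, -339.0, -9.0] F [-0.1, 0.4, -0.3]
 t 45.4 [560.0, -1.0, 249.0] F [0.7, -0.7, -0.3]
{'box_b': ([548.5, -427.6], [21.2, 19.1], 15.9), 'stapler': ([372.4, -270.2], [7.1, 29.0], 78.7)} [[541.0, 240.0, 28.0], [598.0, 243.0, 38.0], [638.0, 247.0, 43.0]]
[[ 521. -383.   41.]
 [ 609. -273.   47.]]
```

View pics/k.png

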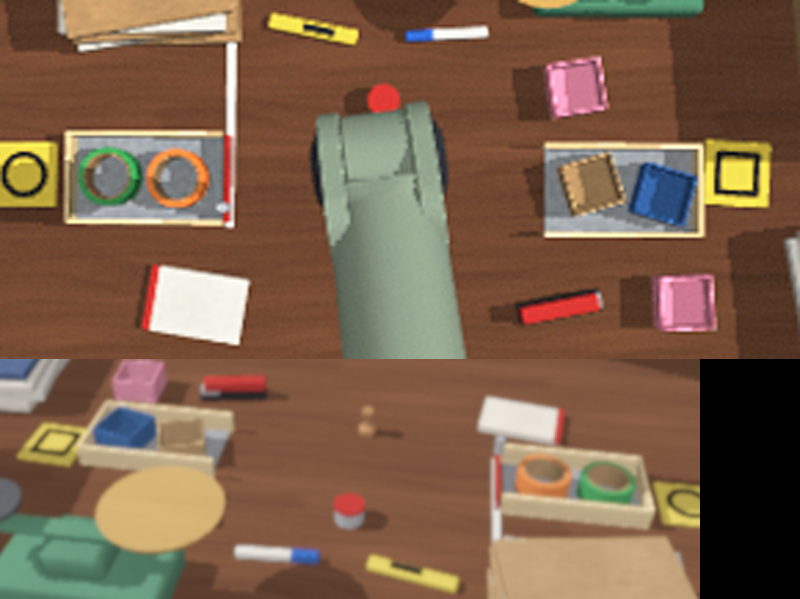

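The picture shows both rolls in the ring pen at (110,178) and (177,178) with the gate shut. Both boxes are flat inside the square pen at (592,183) and (664,194), and the bystanders are in place.

```bash
python3 -c "
from h import *
c=dict(np.load('k.npz')); print(ray(c,334.5,196.3,45).round()); print(finish_job())"
```

```text
[ 562. -321.   45.]
the job is handed in; nothing more can be done
None
```

I handed the job in at about 45 s of the 72 s allowed: both tape rolls are in the ring pen with the gate shut against its stop, both boxes are in the square pen, and no bystander looked moved in the final pictures; no verdict came back.

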